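# Load the date coder's gutter and start the print

### The job

Load the date coder: with your fingertips, roll the grey pot with the green lid up the sloping steel gutter to the rubber end stop, so that the yellow spring catch comes up behind it and it cannot roll back when you let go. Only push it from behind: do not take it between the fingers or lift it. When the pot sits there by itself, press the green start button on the small grey box all the way in and let it go; leave everything else where it stands.

Things in the scene. Friction and masses are not known exactly. Their poses are not given: they have to be found in the camera images.
- gutter: Fixed sloping steel channel. Origin: floor, mid-width, at the inner face of the low lip at the bottom end, 30 mm above the table. x uphill along the floor (9 degrees above level), y across, z square to the floor, up. Floor 300 mm long, 48 mm wide inside; slick-lined walls 3 mm thick, 22 mm high; lip 5 mm thick, 14 mm high, free space downhill of it.
- stop_face (a point): Centre of the round rubber face (28 mm diameter) of the end stop, at x = 300 mm, z = 42 mm in the gutter's frame; its plate is 60 mm high. It faces downhill.
- head_top (a point): Top centre of the fixed ivory print head (46 mm wide, 135 mm long) that stands beside the gutter's upper end on its +y side, lengthwise across the gutter's direction, 6 mm clear of the side wall. Its top is lower than the top of the pot.
- pot: Closed flat round pot, 84 mm diameter, 40 mm wide, about 0.2 kg, grey with green lid, on its rim like a wheel. Origin at its centre, y = rolling axis. In the gutter's frame the centre starts at x = 32 mm, z = 42 mm, against the lip; touching the end stop x = 258 mm; let go it settles back on the raised catch at x = 252 mm. With no catch behind it, it rolls down.
- catch (a joint): Yellow spring catch in the gutter floor, pivoted below the floor, nose pointing uphill. 0 rad = fully up (nose 9 mm above the floor); the pot rolling uphill presses it down (about 0.45 rad, takes roughly 1 N of push) and it springs up behind the pot. The pot pressing on it from uphill only locks it. A yellow release paddle on its pivot sticks out past the -y wall, below the floor: keep off it.
- catch_nose (a point): Centre of the rounded nose (3 mm radius) of the yellow catch; with the catch up it is at x = 225 mm, z = 6 mm in the gutter's frame.
- start_top (a point): Top centre of the green start button (32 mm diameter, pressed straight down) on a grey box 100 x 75 mm and 42 mm high that stands somewhere on the table.
- start (a joint): Travel of the start button, m: 0 = out, 0.006 = all the way in; sprung, about 5 N fully in, comes back by itself.
There are look-alikes about, which are no part of the job. Leave any orange look-alike of the part that bears start_top alone.

How it is judged:
On the way, in this order (a step that is already met when the one before it is completed fails the run):
1. the pot sits by itself at the end stop with the catch up behind it, let go (x of pot in the frame of gutter between 0.246 and 0.262 m and z of pot in the frame of gutter below 0.047 m and value of joint catch below 0.08 rad and linear speed of pot below 0.01 m/s and contact force between each of the fingers, the arm and pot below 0.05 N), for 0.3 s.
2. the start button is pressed all the way in (value of joint start above 0.0045 m), for 0.05 s.
At the end, for the whole second after the job is handed in: The pot rests in the gutter between catch and end stop (centre 246 to 262 mm up the gutter from the lip, at most 5 mm off the floor), the catch is up (below 0.08 rad), the robot has let go of the pot, and the start button has been pressed (over 4.5 mm) and is out again (below 1.5 mm) (all of step 1 and value of joint start below 0.0015 m); the robot touches nothing.
It fails at once if the pot is lifted off the gutter floor (over 14 mm) or leaves the gutter (z of pot in the frame of gutter above 0.056 m or x of pot in the frame of gutter below 0.015 m or y of pot in the frame of gutter above 0.02 m or y of pot in the frame of gutter below -0.02 m).
It fails at once if the pot is taken between the fingers instead of being pushed from outside (distance between the grasp point and pot below 0.046 m and contact force between the fingers and pot above 0.5 N).
It fails at once if the start button is pressed while the pot is not at the stop behind the catch (value of joint start above 0.003 m and not (x of pot in the frame of gutter between 0.246 and 0.262 m and z of pot in the frame of gutter below 0.047 m and value of joint catch below 0.08 rad)).
It fails at once if another thing on the table is moved by more than 25 mm (distance of any of flat_pot, tape_roll, bottle_a, bottle_b, pink_bottle, cap_a, cap_b from where it was at the start of the episode above 0.025 m).
It also fails if it takes over 61 s, if anything falls off the work surface, if the arm or the gripper's body presses on something with over 40 N, if the wrist force passes 120 N, or if a joint passes its speed limit or range.

### The arm

A 6-joint arm with a two-finger parallel gripper is mounted at the origin on the work surface. World frame = base frame: x ahead of the robot, y to its left, z up, the work surface at z = 0. Lengths are in m, angles in rad, forces in N, time in s.
With the tool pointing down it reaches from about 0.375 to 0.9 m from the base axis. Payload 3.1 kg.
Tool frame: the origin (TCP) lies between the finger pads; the fingertips stand 25 mm ahead of it and the grasp point (between the pads) lies 6 mm ahead of it; y points along the fingers, x is the direction in which the jaws open and shut, and the axes are right-handed (so a half turn about y gives the same grasp; the last joint's range is limited). The gripper opens to 87 mm and grips with 3 to 60 N. Pads are 19 mm wide; open, the fingers measure 117 mm over their backs; the gripper's body (75 mm by 190 mm) begins 51 mm behind the grasp point.
Start: joints at [1.042, 0.527, 1.433, -0, 1.181, -0.178], TCP at [0.214, 0.587, 0.248] pointing down, gripper open.
Joint ranges: [-3.08, 3.08], [-0.75, 2.2], [0.22, 2.44], [-1.43, 4.57], [0, 2.65], [-2.85, 2.85]. Speed limits (rad/s): [2.79, 2.79, 3.14, 3.14, 3.14, 3.14].

### API

Orientations are given as a unit quaternion [x, y, z, w].
In Python, from rig import robot gives the robot as it stands.
- The arm moves only by the tool carry_out, never from a script. Its argument "moves" is a list of rows, each a list of 7 numbers: the opening, from 0 (shut) to 1 (fully open), then the shift along the tool's x, y, z in cm, then the turn, a rotation vector about the tool's x, y, z in rad. In form: [[grip, x, y, z, rx, ry, rz], ...]. A call has 1 to 20 rows; each row is the pose to reach, as a shift and turn from the pose commanded when the call began, along the tool's axes at that moment; what a row does not reach only later rows make up. A row lasts 1/10 s, in which the tool goes at most 50 mm and 8.59 degrees, less where a joint would pass 70% of its speed; a pose out of reach is approached as far as the arm can. A call with a gripper value outside its range is refused whole. The fingers move at their own pace and stop on an object; "force" is the grip in N (left out, the last holds). Time passes only in rows, so rows that repeat a pose let the fingers close. It gives the time, the measured TCP pose, the force and the opening at its end, in the units of the state.
- robot.get_obs(): the state, without advancing time (a new reading comes with each control period).
- robot.camera(name): name is "scene" or "top" or "wrist"; returns the picture (420x560x3 uint8, red, green, blue); there is no depth.
- robot.camera_params(name): a dict with "fx", "fy", "cx", "cy" (pixels), "extrinsics" (4x4, takes a point from camera to world coordinates); the wrist camera has in their place "mount" (4x4, takes a point from camera to tool coordinates, whose origin is the TCP and whose axes are the tool frame's). Camera axes: x right, y down, z forward; pixel columns grow to the right and rows downward; lengths in m; the calibration is good to about 2 mm. The wrist camera is an equidistant fisheye: a pixel r from the principal point sees the ray r / f radians off the axis. A picture is of the moment at which its call begins: read the wrist's pose just before it. camera_params takes no time and is no camera call.
- robot.hand_in(): hands the job in, once; it reports no verdict.
The state is a dict: "time": time; "q": joint angles; "joint_velocities": joint speeds; "joint_torque": joint torques, N m; "position": TCP position; "tool_rot": TCP orientation; "ft_force": force on the tool from outside, world axes, zero at the start; "moment": the same for the moment, N m; "grip_width": finger opening in m.
Only numpy, scipy, OpenCV 4.12 (cv2) and the standard library are available. Lean on these libraries where they do the work, as an engineer would, in place of code of your own. Each camera call takes 0.05 s, during which the arm holds its last target.

## Working session

There is one attempt and no reset: what is moved stays moved. The work goes in short steps, Python scripts to look and compute and a tool call to move; the robot and the scene stay as the last step left them, time stands still between calls to the robot, and variables do not carry over. Pictures are saved under pics/ and viewed, and the job is handed in when it is done.

Besides the shell and the picture viewer there is one more tool, called after "Emit:" as a command line: name --pt "numbers of a row" for each row, then --argument value for the rest. carry_out: Moves the arm, as the interface text tells. Its arguments: {"type":"object","properties":{"moves":{"type":"array"},"force":{"type":"number"}},"required":["moves"]}

```bash
ls; mkdir -p pics; python3 - <<'E'
from rig import robot
import cv2,numpy as np
o=robot.get_obs();print({k:np.round(v,4) for k,v in o.items()})
for n in ["scene","top","wrist"]:
    cv2.imwrite(f"pics/{n}0.png",robot.camera(n)[:,:,::-1]);p=robot.camera_params(n)
    print(n,{k:np.round(v,4).tolist() for k,v in p.items()})
E
```

```text
pics
{'time': np.float64(0.0), 'q': array([ 1.0425,  0.5285,  1.4339, -0.    ,  1.1814, -0.1785]), 'joint_velocities': array([ 0.0005,  0.0007, -0.0009,  0.0003, -0.0003,  0.0006]), 'joint_torque': array([ 7.00000e-04, -4.40059e+01, -1.76588e+01,  6.34000e-02,
        5.85000e-02, -2.00000e-04]), 'position': array([0.2138, 0.5866, 0.2466]), 'tool_rot': array([ 0.5797,  0.4047, -0.4061, -0.579 ]), 'ft_force': array([ 0.2812, -0.3736,  0.0302]), 'moment': array([-0.0447, -0.0111,  0.0313]), 'grip_width': np.float64(0.0872)}
scene {'fx': 451.2619, 'fy': 451.2619, 'cx': 278.591, 'cy': 212.2708, 'extrinsics': [[-0.3708, 0.6535, -0.6599, 1.3194], [0.9287, 0.2561, -0.2683, 0.3238], [-0.0063, -0.7123, -0.7018, 0.9651], [0.0, 0.0, 0.0, 1.0]]}
top {'fx': 382.6668, 'fy': 382.6668, 'cx': 279.3015, 'cy': 213.2186, 'extrinsics': [[-0.0211, -0.9971, 0.0734, 0.4156], [-0.9997, 0.022, 0.0119, -0.0305], [-0.0135, -0.0731, -0.9972, 1.2093], [0.0, 0.0, 0.0, 1.0]]}
wrist {'fx': 325.1923, 'fy': 325.1923, 'cx': 279.5623, 'cy': 213.4952, 'mount': [[1.0, -0.0011, -0.0006, -0.0003], [0.0003, -0.2735, 0.9619, -0.1372], [-0.0012, -0.9619, -0.2735, 0.0754], [0.0, 0.0, 0.0, 1.0]]}
```

View pics/scene0.png

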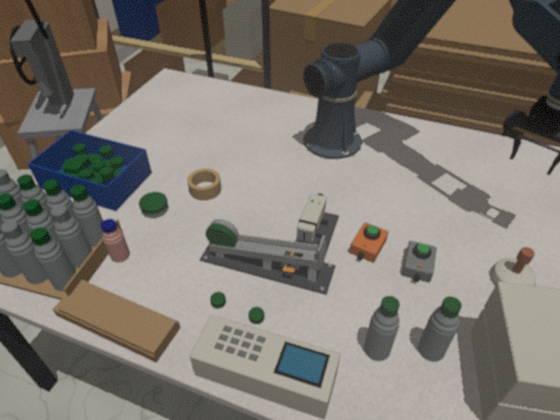

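View pics/top0.png

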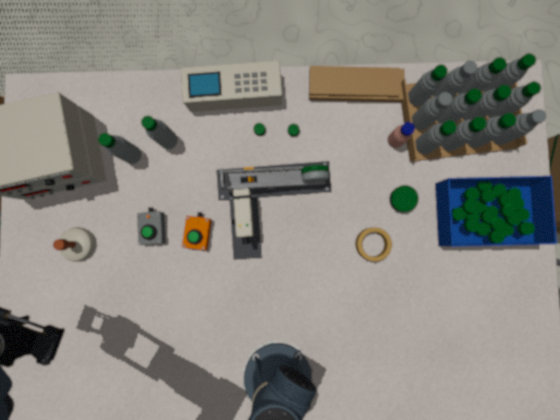

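View pics/wrist0.png

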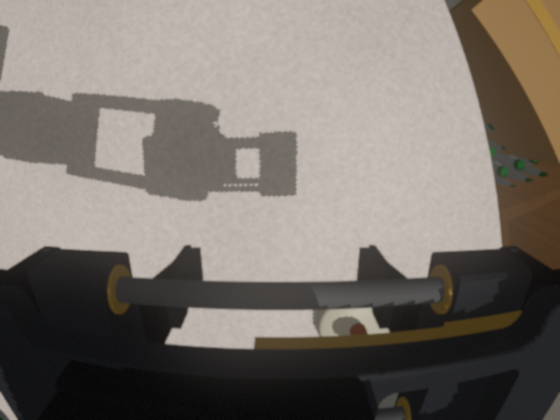

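The top view shows the gutter at rows 163–198, with the pot at about (315,173), the ivory head at (243,215), the grey start box at (150,230) and the orange look-alike at (197,235). I'll zoom in to measure.

```bash
python3 - <<'E'
import cv2
a=cv2.imread('pics/top0.png');c=a[145:275,125:345];cv2.imwrite('pics/topz.png',cv2.resize(c,(792,468),interpolation=cv2.INTER_CUBIC))
a=cv2.imread('pics/scene0.png');c=a[180:300,190:450];cv2.imwrite('pics/scz.png',cv2.resize(c,(780,360),interpolation=cv2.INTER_CUBIC))
E
```

```text
(no output)
```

View pics/topz.png

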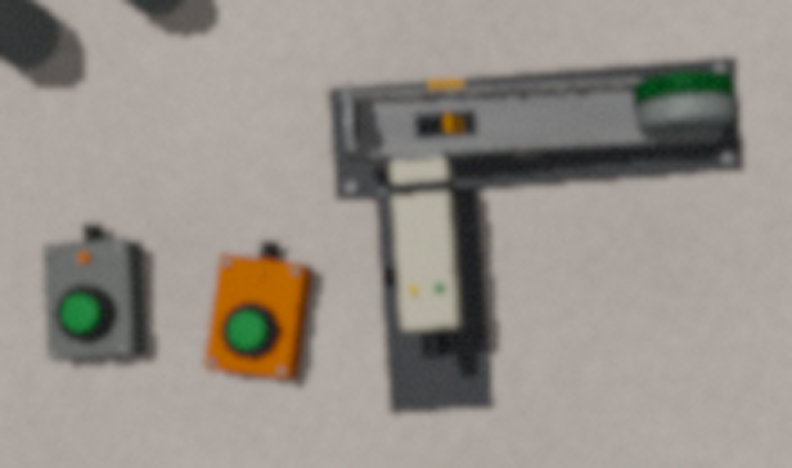

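View pics/scz.png

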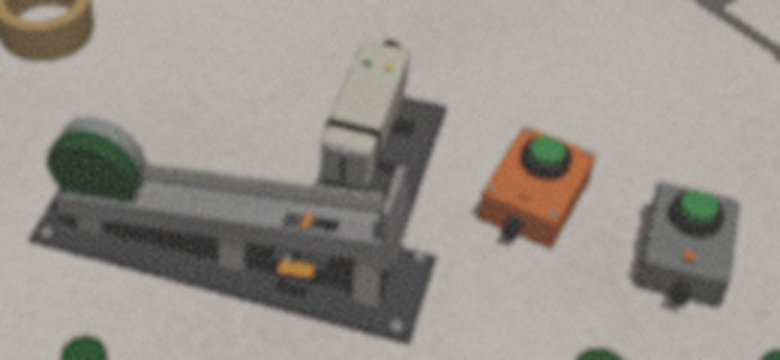

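```bash
cat > h.py <<'E'
import numpy as np,cv2
from rig import robot
def ray(n,u,v):
    p=robot.camera_params(n);E=np.array(p['extrinsics'])
    d=E[:3,:3]@np.array([(u-p['cx'])/p['fx'],(v-p['cy'])/p['fy'],1]);return E[:3,3],d
def onz(n,u,v,z):
    o,d=ray(n,u,v);return o+d*(z-o[2])/d[2]
def tri(p1,p2):
    (o1,d1),(o2,d2)=ray(*p1),ray(*p2);d1/=np.linalg.norm(d1);d2/=np.linalg.norm(d2)
    A=np.stack([d1,-d2],1);t=np.linalg.lstsq(A,o2-o1,rcond=None)[0]
    a,b=o1+t[0]*d1,o2+t[1]*d2;return (a+b)/2,np.linalg.norm(a-b)
def proj(n,P):
    p=robot.camera_params(n);E=np.linalg.inv(np.array(p['extrinsics']));c=E[:3,:3]@P+E[:3,3]
    return p['fx']*c[0]/c[2]+p['cx'],p['fy']*c[1]/c[2]+p['cy']
E
python3 - <<'E'
from h import *
for n,box in (("top",(125,145,345,275)),("scene",(190,180,450,300))):
    a=cv2.imread(f'pics/{n}0.png');x0,y0,x1,y1=box
    hsv=cv2.cvtColor(a,cv2.COLOR_BGR2HSV)
    for nm,lo,hi in (("green",(50,110,40),(85,255,255)),("yel",(8,150,100),(30,255,255))):
        m=cv2.inRange(hsv,lo,hi);M=np.zeros_like(m);M[y0:y1,x0:x1]=m[y0:y1,x0:x1]
        k,l,s,c=cv2.connectedComponentsWithStats(M)
        for i in range(1,k):
            if s[i,4]>5: print(n,nm,s[i],c[i].round(2))
# plate bolts in top zoom -> px
b=[(720,67),(727,157),(348,186),(345,93)]
P=[onz("top",125+u/3.6,145+v/3.6,0.006) for u,v in b]
for p in P: print(p.round(4))
s=[(45,232),(396,326),(420,256)]
for u,v in s: print(onz("scene",190+u/3,180+v/3,0.006).round(4))
E
```

```text
top green [302 165  26   8 124] [314.01 167.76]
top green [142 226  12  12 112] [147.12 231.53]
top green [188 231  12  12 109] [193.4  236.39]
top yel [245 168   8   1   8] [248.5 168. ]
top yel [248 177   4   5  19] [249.42 179.11]
top yel [183 216  28  34 564] [196.78 231.33]
scene green [368 227   9   5  24] [372.   228.75]
scene green [419 245   9   7  36] [423.22 247.89]
scene green [212 294  12   6  34] [217.53 296.5 ]
scene yel [352 225  35  31 427] [368.91 241.61]
scene yel [283 268  12   4  37] [288.24 269.43]
[ 0.6591 -0.1647  0.006 ]
[ 0.5789 -0.1685  0.006 ]
[0.5608 0.1654 0.006 ]
[0.6437 0.1672 0.006 ]
[ 0.6557 -0.1659  0.006 ]
[0.6378 0.1658 0.006 ]
[0.5567 0.1624 0.006 ]
```

```bash
python3 - <<'E'
import cv2
a=cv2.imread('pics/top0.png');c=a[155:205,215:335];cv2.imwrite('pics/tz2.png',cv2.resize(c,(780,325),interpolation=cv2.INTER_CUBIC))
a=cv2.imread('pics/scene0.png');c=a[185:295,195:345];cv2.imwrite('pics/sz2.png',cv2.resize(c,(780,572),interpolation=cv2.INTER_CUBIC))
E
```

```text
(no output)
```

View pics/tz2.png

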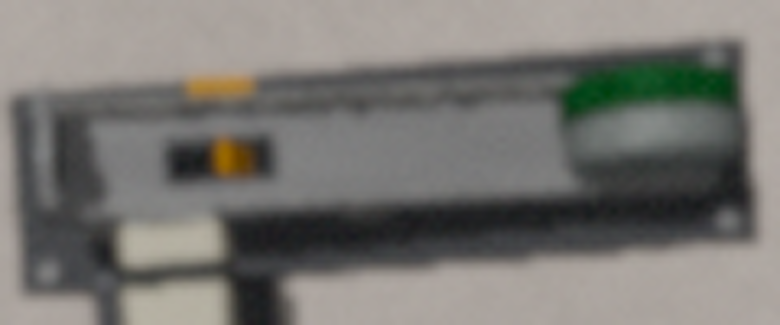

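View pics/sz2.png

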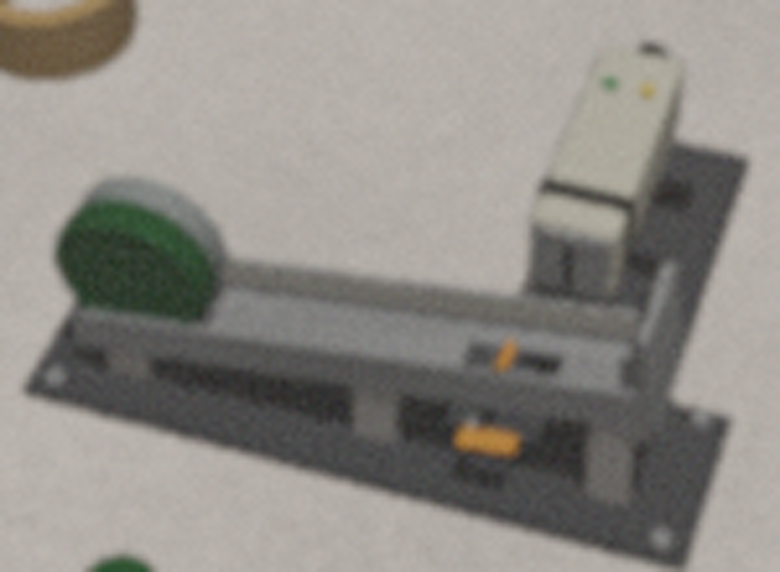

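```bash
python3 - <<'E'
from h import *
T=lambda u,v:("top",215+u/6.5,155+v/6.5)
S=lambda u,v:("scene",195+u/5.2,185+v/5.2)
print("bolts")
B=[tri(T(713,56),S(0,0))]
for t,s in ((T(713,56),S(55,375)),(T(45,100),S(661,537)),(T(45,271),S(703,418))): print(tri(t,s))
print("bolt4",onz(*T(728,219),.008), [onz(*T(*q),.008).round(4) for q in ((713,56),(45,100),(45,271))])
print("lid",onz(*T(650,90),.0765),tri(T(650,90),S(138,262)))
print("grey bottom mid", onz(*T(650,115),.0765))
print("noseish",tri(T(233,158),S(507,355)))
for t,z in ((T(95,218),.075),(T(570,195),.043),(T(570,90),.06),(T(90,118),.078),(T(50,95),.135),(T(50,200),.135)): print(t,onz(*t,z).round(4))
print("stop plate top", tri(T(45,205),S(668,262)))
print("head",tri(T(118,215),S(535,228)))
for t,s in (((147.12,231.53),(423.22,248)),((193.4,236.4),(372,229))): print("btn",tri(("top",*t),("scene",*s)))
E
```

```text
bolts
(array([ 0.65790175, -0.16278134,  0.01078296]), np.float64(0.0009114940482478403))
(array([0.64282023, 0.16478166, 0.01357968]), np.float64(0.004780565160074444))
(array([0.56021604, 0.16376736, 0.01049691]), np.float64(0.00017898762968025737))
bolt4 [ 0.57837018 -0.16839911  0.008     ] [array([ 0.6587, -0.1635,  0.008 ]), array([0.6447, 0.1634, 0.008 ]), array([0.5605, 0.1643, 0.008 ])]
lid [ 0.62966917 -0.12652546  0.0765    ] (array([ 0.62735093, -0.12377514,  0.08357637]), np.float64(0.004672592431420862))
grey bottom mid [ 0.61805203 -0.12620151  0.0765    ]
noseish (array([0.60342707, 0.06859378, 0.06709915]), np.float64(0.003926958324964861))
('top', 229.6153846153846, 188.53846153846155) [0.5764 0.1301 0.075 ]
('top', 302.6923076923077, 185.0) [ 0.5868 -0.0902  0.043 ]
('top', 302.6923076923077, 168.84615384615384) [ 0.6337 -0.0906  0.06  ]
('top', 228.84615384615384, 173.15384615384616) [0.6224 0.1314 0.078 ]
('top', 222.69230769230768, 169.6153846153846) [0.6226 0.1407 0.135 ]
('top', 222.69230769230768, 185.76923076923077) [0.5763 0.1412 0.135 ]
stop plate top (array([0.5744121 , 0.14215615, 0.13569698]), np.float64(0.0023241185367213037))
head (array([0.5749473 , 0.09314829, 0.14252067]), np.float64(0.037422204761799464))
btn (array([0.45367679, 0.3829546 , 0.05977462]), np.float64(2.611862442091404e-05))
btn (array([0.43623568, 0.24202711, 0.06108953]), np.float64(0.0014172218489407551))
```

```bash
cat >> h.py <<'E'
from scipy.spatial.transform import Rotation as R
yaw=np.arctan2(.9988,-.0485);O=np.array([.6133,-.150,.03])
c9,s9=np.cos(np.radians(9)),np.sin(np.radians(9))
ux=np.array([np.cos(yaw)*c9,np.sin(yaw)*c9,s9]);uy=np.array([-np.sin(yaw),np.cos(yaw),0]);uz=np.cross(ux,uy)
G=lambda x,y,z:O+x*ux+y*uy+z*uz
def plan(P,Rt):
    o=robot.get_obs();A=R.from_quat(o['tool_rot']);d=A.inv().apply(np.array(P)-o['position'])*100
    return d.round(2),(A.inv()*Rt).as_rotvec().round(3)
E
python3 - <<'E'
from h import *
o=robot.get_obs();print(R.from_quat(o['tool_rot']).as_matrix().round(3))
# check projections
a=cv2.imread('pics/top0.png');b=cv2.imread('pics/scene0.png')
pts=[G(0,-24,0)*0+G(0,-.024,0),G(0,.024,0),G(.3,-.024,0),G(.3,.024,0),G(.3,-.024,.06),G(.3,.024,.06),G(.225,0,.009),G(0,-.027,.022),G(.3,-.027,.022),G(.3,.027,.022),G(0,.027,.022)]
th=np.linspace(0,6.28,24)
pts+=[G(.032+.042*np.cos(t),-.02,.042+.042*np.sin(t)) for t in th]
for n,im,(x0,y0,w,h,k),f in (("top",a,(215,155,120,50,6.5),'tp'),("scene",b,(195,185,150,110,5.2),'sp')):
    c=cv2.resize(im[y0:y0+h,x0:x0+w],(780,int(h*k)),interpolation=cv2.INTER_CUBIC)
    for p in pts:
        u,v=proj(n,p);cv2.circle(c,(int((u-x0)*k),int((v-y0)*k)),3,(0,0,255),-1)
    cv2.imwrite(f'pics/{f}.png',c)
E
```

```text
[[ 0.343 -0.001 -0.939]
 [ 0.939 -0.001  0.343]
 [-0.002 -1.     0.   ]]
```

View pics/tp.png

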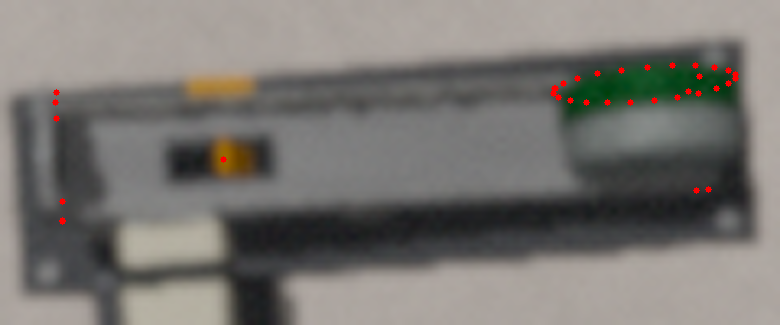

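View pics/sp.png

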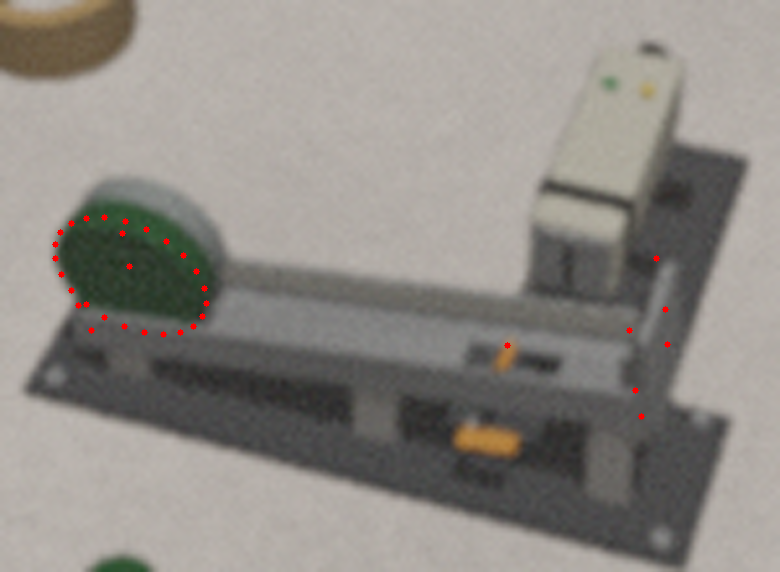

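```bash
cat >> h.py <<'E'
h=np.array([np.cos(yaw),np.sin(yaw),0])
Rt=R.from_matrix(np.stack([-uy,[0,0,-1],np.cross(-uy,[0,0,-1])],1))
E
python3 - <<'E'
from h import *
C=G(.032,0,.042);print(C);P=C-h*.0665
P[2]=.20;print(P,plan(P,Rt))
E
```

```text
[ 0.61208574 -0.12499368  0.07648881]
[ 0.61531106 -0.19141542  0.2       ] (array([-59.34,   4.76, -64.38]), array([ 1.000e-03,  1.173e+00, -2.000e-03]))
```

Emit:
carry_out --pt "0 -59.3 0 -64.4 0 1.173 0" --pt "0 -59.3 0 -64.4 0 1.173 0" --pt "0 -59.3 0 -64.4 0 1.173 0" --pt "0 -59.3 0 -64.4 0 1.173 0" --pt "0 -59.3 0 -64.4 0 1.173 0" --pt "0 -59.3 0 -64.4 0 1.173 0" --pt "0 -59.3 0 -64.4 0 1.173 0" --pt "0 -59.3 0 -64.4 0 1.173 0" --pt "0 -59.3 0 -64.4 0 1.173 0" --pt "0 -59.3 0 -64.4 0 1.173 0" --pt "0 -59.3 0 -64.4 0 1.173 0" --pt "0 -59.3 0 -64.4 0 1.173 0" --pt "0 -59.3 0 -64.4 0 1.173 0" --pt "0 -59.3 0 -64.4 0 1.173 0" --pt "0 -59.3 0 -64.4 0 1.173 0" --pt "0 -59.3 0 -64.4 0 1.173 0" --pt "0 -59.3 0 -64.4 0 1.173 0" --pt "0 -59.3 0 -64.4 0 1.173 0" --pt "0 -59.3 4.7 -64.4 0 1.173 0" --pt "0 -59.3 4.7 -64.4 0 1.173 0"

```text
time: 2.15
position: [0.612, -0.1898, 0.1945]
tool_rot: [-0.705, -0.012, 0.021, 0.709]
ft_force: [-1.5, 1.1, -0.7]
grip_width: 0.0006
```

```bash
cat >> h.py <<'E'
def wproj(P,o):
    p=robot.camera_params("wrist");M=np.array(p['mount'])
    t=R.from_quat(o['tool_rot']).inv().apply(P-o['position']);c=M[:3,:3].T@(t-M[:3,3])
    r=np.hypot(c[0],c[1]);th=np.arctan2(r,c[2]);return p['cx']+p['fx']*th*c[0]/r,p['cy']+p['fy']*th*c[1]/r
E
python3 - <<'E'
from h import *
o=robot.get_obs();a=robot.camera("wrist")[:,:,::-1].copy()
print(o['time'],o['position'].round(4),o['ft_force'].round(2))
a=cv2.resize(a,(784,588),interpolation=cv2.INTER_CUBIC);k=1.4
for t in np.linspace(0,6.28,24):
    for y,c in ((-.02,(0,0,255)),(.02,(255,0,0))):
        u,v=wproj(G(.032+.042*np.cos(t),y,.042+.042*np.sin(t)),o);cv2.circle(a,(int(u*k),int(v*k)),2,c,-1)
for p in (G(.225,0,.009),G(.3,.024,0),G(.3,-.024,0),G(.3,-.024,.06),G(.3,.024,.06),G(.3,-.024,.022),G(.3,.024,.022),G(.1,.024,.022),G(.1,-.024,.022)):
    u,v=wproj(p,o);cv2.circle(a,(int(u*k),int(v*k)),2,(0,255,255),-1)
cv2.imwrite('pics/w1.png',a)
C=G(.032,0,.042);P=C-h*.0665;P[2]=.0895;print(P,plan(P,Rt))
E
```

```text
2.15 [ 0.612  -0.1898  0.1945] [-1.47  1.06 -0.75]
[ 0.61531106 -0.19141542  0.0895    ] (array([ 0.3 , 10.75, -0.25]), array([-0.005, -0.001, -0.009]))
```

View pics/w1.png

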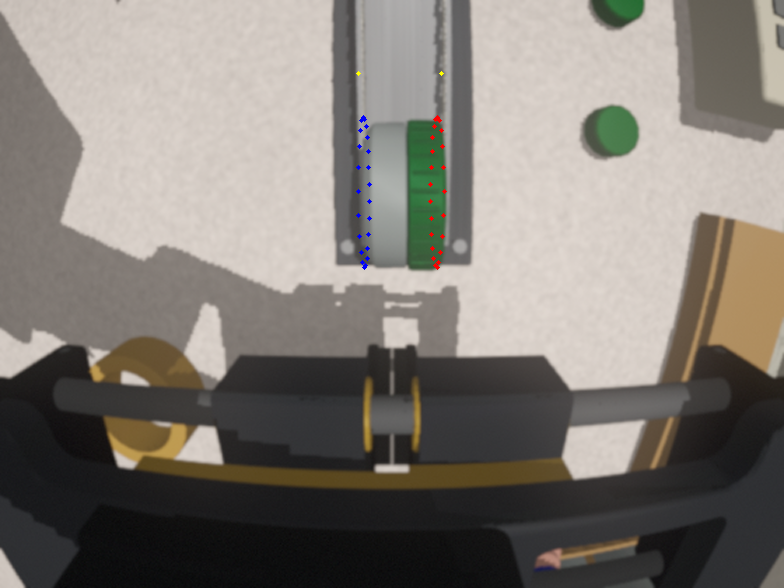

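The pot is 2–3 mm towards -y of the modelled centre (px 372–446) and the gutter matches the model. Next I lower the closed fingers behind it.

Emit:
carry_out --pt "0 0.2 4 0 0 0 0" --pt "0 0.2 8 0 0 0 0" --pt "0 0.2 11 0 0 0 0" --pt "0 0.2 11 0 0 0 0" --pt "0 0.2 11 0 0 0 0" --pt "0 0.2 11 0 0 0 0"

```text
time: 2.8
position: [0.6197, -0.191, 0.0935]
tool_rot: [0.708, 0.019, -0.016, -0.706]
ft_force: [0.1, 0.9, -0.1]
grip_width: 0.0005
```

```bash
python3 - <<'E'
from h import *
o=robot.get_obs();print(o['position'].round(4),o['ft_force'].round(2),(R.from_quat(o['tool_rot']).as_matrix()).round(3))
a=robot.camera("wrist")[:,:,::-1];cv2.imwrite('pics/w2.png',a)
a=robot.camera("scene")[:,:,::-1];cv2.imwrite('pics/s2.png',cv2.resize(a[150:310,150:390],(780,520),interpolation=cv2.INTER_CUBIC))
o=robot.get_obs();print(o['position'].round(4),o['ft_force'].round(2))
E
```

```text
[ 0.6197 -0.191   0.0935] [ 0.07  0.94 -0.08] [[ 0.999  0.004 -0.049]
 [ 0.049 -0.002  0.999]
 [ 0.004 -1.    -0.002]]
[ 0.6195 -0.1911  0.0933] [-0.01 -0.07 -0.17]
```

View pics/w2.png

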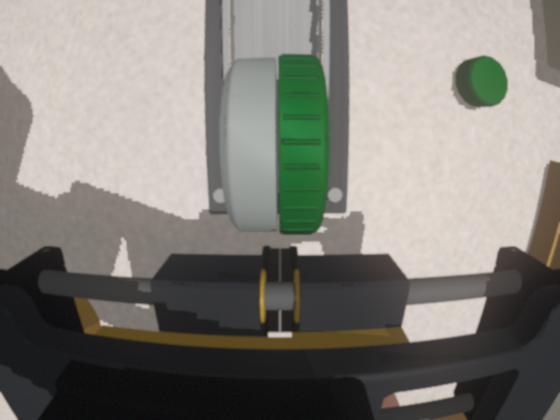

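View pics/s2.png

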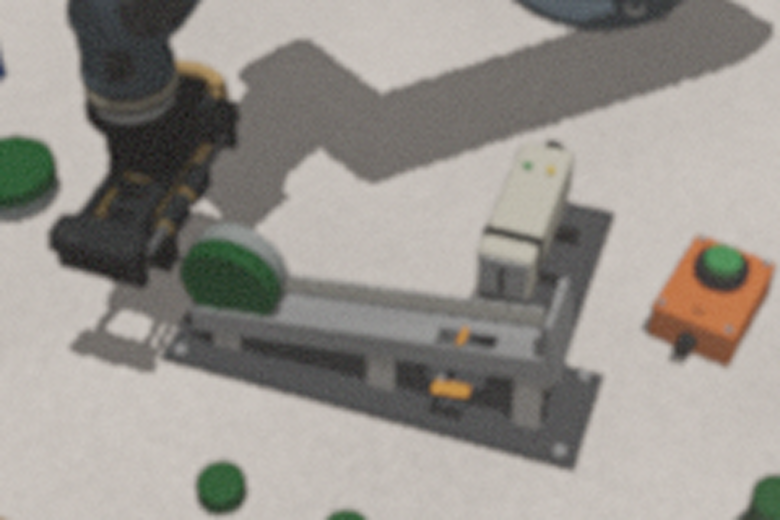

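Fingers sit centred behind the pot (column 280 against the pot's 274) with about 1.5 cm of clearance. Now the first part of the push.

Emit:
carry_out --pt "0 -0.2 0.3 0.5 0 0 0" --pt "0 -0.2 0.3 1 0 0 0" --pt "0 -0.2 0.3 1.5 0 0 0" --pt "0 -0.2 0.2 2.2 0 0 0" --pt "0 -0.2 0.05 3.2 0 0 0" --pt "0 -0.2 -0.1 4.2 0 0 0" --pt "0 -0.2 -0.28 5.2 0 0 0" --pt "0 -0.2 -0.43 6.2 0 0 0" --pt "0 -0.2 -0.6 7.2 0 0 0" --pt "0 -0.2 -0.75 8.2 0 0 0" --pt "0 -0.2 -0.9 9.2 0 0 0" --pt "0 -0.2 -1.05 10.2 0 0 0" --pt "0 -0.2 -1.2 11.2 0 0 0" --pt "0 -0.2 -1.3 11.8 0 0 0" --pt "0 -0.2 -1.3 12 0 0 0"

```text
time: 4.4
position: [0.61, -0.0698, 0.1037]
tool_rot: [-0.707, -0.017, 0.017, 0.707]
ft_force: [0.1, -0.2, 0.6]
grip_width: 0.0002
```

```bash
python3 - <<'E'
from h import *
o=robot.get_obs();print(o['time'],o['position'].round(4),o['ft_force'].round(2))
a=robot.camera("wrist")[:,:,::-1];cv2.imwrite('pics/w3.png',a)
a=robot.camera("scene")[:,:,::-1];cv2.imwrite('pics/s3.png',cv2.resize(a[150:310,150:390],(780,520),interpolation=cv2.INTER_CUBIC))
o=robot.get_obs();print(o['position'].round(4),o['ft_force'].round(2))
E
```

```text
4.4 [ 0.61   -0.0698  0.1037] [ 0.13 -0.22  0.63]
[ 0.6101 -0.0703  0.1035] [-0.33 -1.67 -0.97]
```

View pics/w3.png

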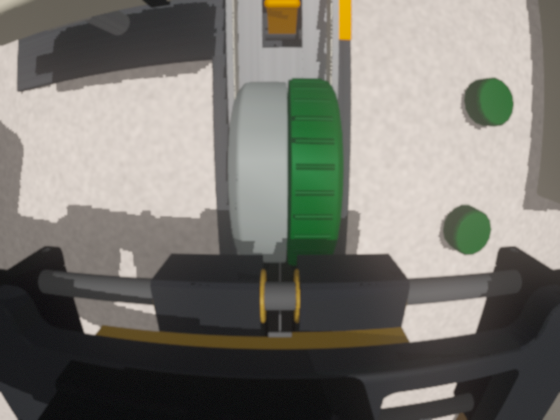

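View pics/s3.png

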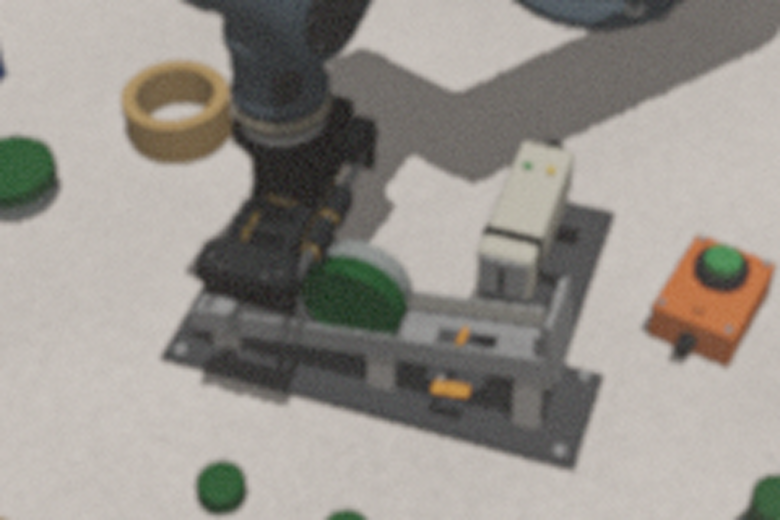

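Pot is straight in the gutter and the catch is ahead at (282,20), still up. I'll keep pushing.

Emit:
carry_out --pt "0 0.05 -0.15 0.7 0 0 0" --pt "0 0.1 -0.3 1.5 0 0 0" --pt "0 0.15 -0.45 2.3 0 0 0" --pt "0 0.2 -0.6 3.1 0 0 0" --pt "0 0.2 -0.75 3.9 0 0 0" --pt "0 0.2 -0.9 4.7 0 0 0" --pt "0 0.2 -1.0 5.5 0 0 0" --pt "0 0.2 -1.1 6.3 0 0 0" --pt "0 0.2 -1.25 7.1 0 0 0" --pt "0 0.2 -1.4 7.9 0 0 0" --pt "0 0.2 -1.5 8.5 0 0 0" --pt "0 0.2 -1.6 9.1 0 0 0" --pt "0 0.2 -1.7 9.7 0 0 0" --pt "0 0.2 -1.8 10.2 0 0 0" --pt "0 0.2 -1.85 10.6 0 0 0" --pt "0 0.2 -1.9 11 0 0 0"

```text
time: 6.1
position: [0.6067, 0.0397, 0.1225]
tool_rot: [-0.707, -0.017, 0.017, 0.707]
ft_force: [-0.1, -1.5, 1.8]
grip_width: 0.0004
```

```bash
python3 - <<'E'
from h import *
o=robot.get_obs();print(o['time'],o['position'].round(4),o['ft_force'].round(2))
a=robot.camera("wrist")[:,:,::-1];cv2.imwrite('pics/w4.png',a)
a=robot.camera("scene")[:,:,::-1];cv2.imwrite('pics/s4.png',cv2.resize(a[150:310,150:390],(780,520),interpolation=cv2.INTER_CUBIC))
o=robot.get_obs();print(o['position'].round(4),o['ft_force'].round(2))
E
```

```text
6.1 [0.6067 0.0397 0.1225] [-0.12 -1.48  1.79]
[0.6067 0.0398 0.1225] [-0.21 -3.38 -0.14]
```

View pics/w4.png

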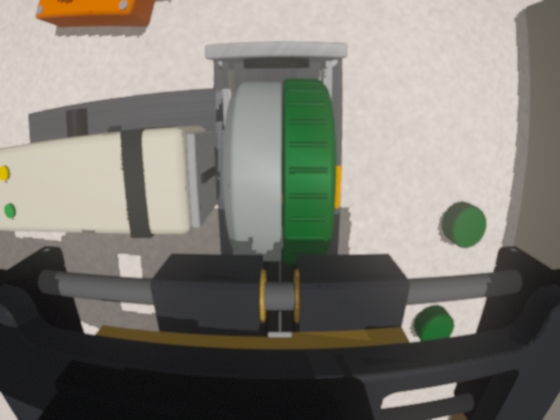

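View pics/s4.png

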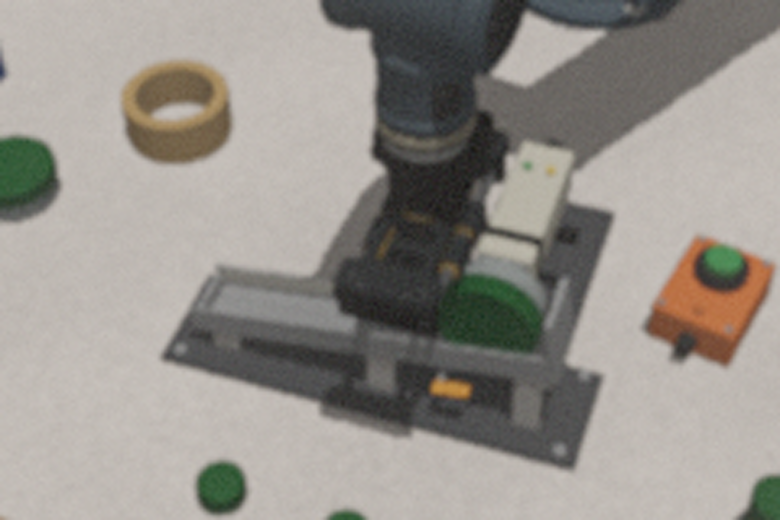

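Emit:
carry_out --pt "0 0 -0.03 0.2 0 0 0" --pt "0 0 -0.06 0.4 0 0 0" --pt "0 0 -0.1 0.6 0 0 0" --pt "0 0 -0.1 0.7 0 0 0" --pt "0 0 -0.1 0.8 0 0 0" --pt "0 0 -0.1 0.8 0 0 0"

```text
time: 6.8
position: [0.6071, 0.045, 0.1237]
tool_rot: [0.708, 0.018, -0.017, -0.706]
ft_force: [0.4, -7.3, -0.4]
grip_width: 0.0004
```

```bash
python3 - <<'E'
from h import *
o=robot.get_obs();print(o['time'],o['position'].round(4),o['ft_force'].round(2))
a=robot.camera("wrist")[:,:,::-1];cv2.imwrite('pics/w5.png',a)
o=robot.get_obs();print(o['position'].round(4),o['ft_force'].round(2))
E
```

```text
6.8 [0.6071 0.045  0.1237] [ 0.41 -7.33 -0.44]
[0.607  0.045  0.1236] [-0.63 -7.8   0.78]
```

View pics/w5.png

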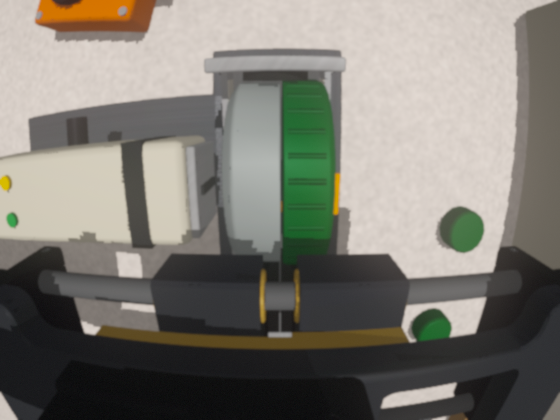

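Force has risen to 7.5 N with TCP at y = 0.045, against 0.047 expected at the stop, so the pot is there. Backing off slowly.

Emit:
carry_out --pt "0 0 0 -0.2 0 0 0" --pt "0 0 0 -0.4 0 0 0" --pt "0 0 0 -0.6 0 0 0" --pt "0 0 0.1 -0.8 0 0 0" --pt "0 0 0.1 -1.0 0 0 0" --pt "0 0 0.1 -1.2 0 0 0" --pt "0 0 0.2 -1.4 0 0 0" --pt "0 0 0.2 -1.7 0 0 0" --pt "0 0 0.3 -2.0 0 0 0" --pt "0 0 0.3 -2.5 0 0 0" --pt "0 0 0.3 -2.5 0 0 0"

```text
time: 7.95
position: [0.6078, 0.0214, 0.1205]
tool_rot: [0.707, 0.017, -0.017, -0.707]
ft_force: [0.5, 1.7, -0.5]
grip_width: 0.0006
```

```bash
python3 - <<'E'
from h import *
o=robot.get_obs();print(o['time'],o['position'].round(4),o['ft_force'].round(2))
a=robot.camera("wrist")[:,:,::-1];cv2.imwrite('pics/w6.png',a)
o=robot.get_obs();print(o['position'].round(4),o['ft_force'].round(2))
E
```

```text
7.95 [0.6078 0.0214 0.1205] [ 0.53  1.71 -0.51]
[0.6078 0.0217 0.1205] [ 0.47  0.49 -0.2 ]
```

View pics/w6.png

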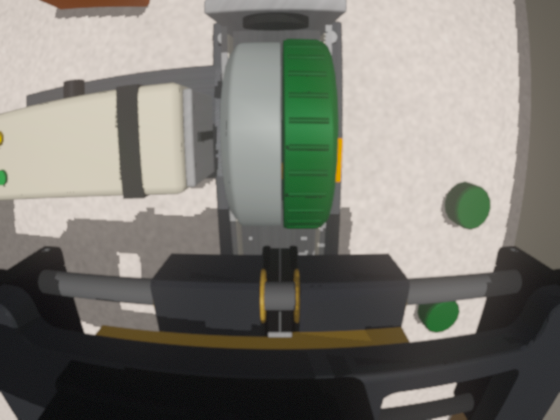

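The pot stays up by itself, clear of the fingers (its rear edge is at row 230, the fingers at 248). I'll raise and verify.

Emit:
carry_out --pt "0 0 0 -1 0 0 0" --pt "0 0 -3 -2 0 0 0" --pt "0 0 -7 -3 0 0 0" --pt "0 0 -12 -4 0 0 0" --pt "0 0 -12 -4 0 0 0"

```text
time: 8.5
position: [0.6142, -0.0203, 0.2479]
tool_rot: [0.708, 0.022, -0.011, -0.705]
ft_force: [0.6, -0.5, -0.1]
grip_width: 0.0004
```

```bash
python3 - <<'E'
from h import *
o=robot.get_obs();print(o['time'],o['position'].round(4))
a=cv2.resize(robot.camera("wrist")[:,:,::-1],(784,588));k=1.4
for X,c in ((.252,(0,0,255)),):
  for t in np.linspace(0,6.28,24):
    for y in (-.022,.018):
      u,v=wproj(G(X+.042*np.cos(t),y,.042+.042*np.sin(t)),o);cv2.circle(a,(int(u*k),int(v*k)),2,c,-1)
for p in (G(.225,0,.009),G(.3,.024,.06),G(.3,-.024,.06)):
    u,v=wproj(p,o);cv2.circle(a,(int(u*k),int(v*k)),2,(255,0,255),-1)
cv2.imwrite('pics/w7.png',a)
b=robot.camera("scene")[:,:,::-1];k=5.2;x0,y0=195,185
b=cv2.resize(b[y0:y0+110,x0:x0+150],(780,572),interpolation=cv2.INTER_CUBIC)
for t in np.linspace(0,6.28,24):
      u,v=proj("scene",G(.252+.042*np.cos(t),-.022,.042+.042*np.sin(t)));cv2.circle(b,(int((u-x0)*k),int((v-y0)*k)),2,(0,0,255),-1)
cv2.imwrite('pics/s7.png',b)
print(robot.get_obs()['ft_force'].round(2))
# start target
P=np.array([.4537,.383,.16]);print(plan(P,Rt))
E
```

```text
8.5 [ 0.6142 -0.0203  0.2479]
[-0.29 -0.21 -0.13]
(array([-13.78,   8.13,  40.87]), array([ 0.001, -0.001,  0.004]))
```

View pics/w7.png

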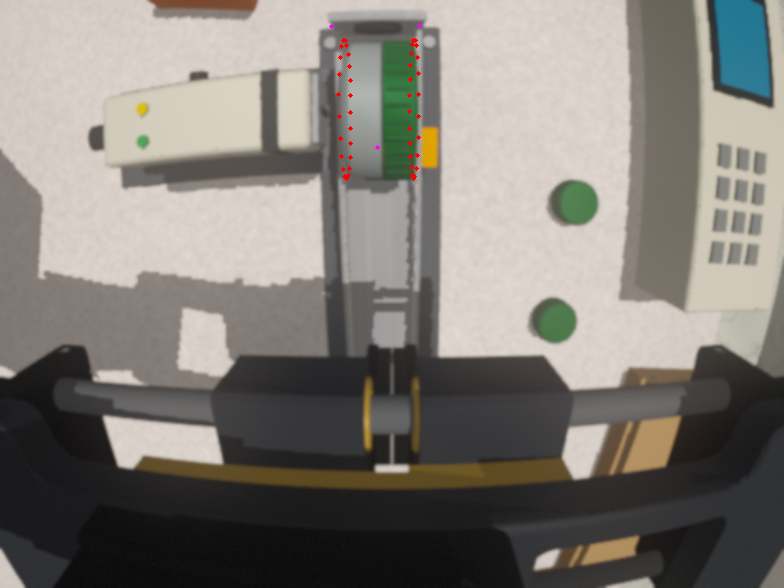

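View pics/s7.png

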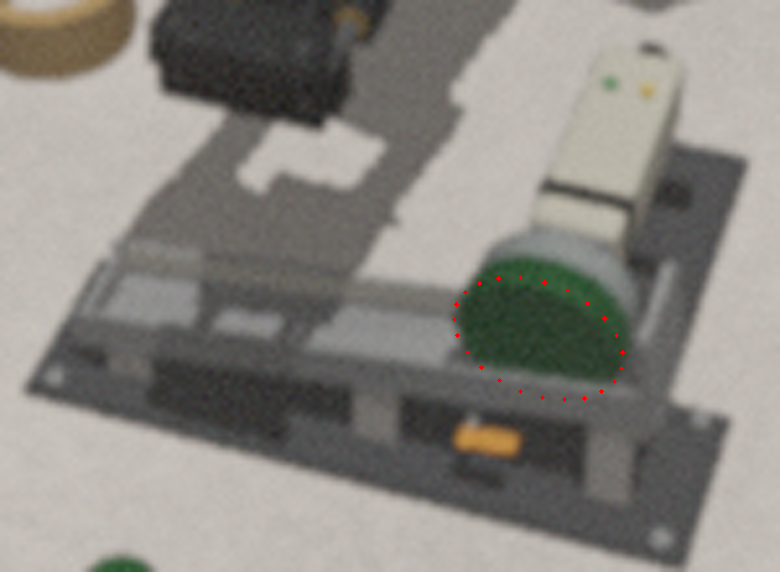

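The pot rests at the x = 0.252 prediction in both views, held by the catch. Now I move above the grey box's button.

Emit:
carry_out --pt "0 -13.8 0 40.9 0 0 0" --pt "0 -13.8 0 40.9 0 0 0" --pt "0 -13.8 0 40.9 0 0 0" --pt "0 -13.8 0 40.9 0 0 0" --pt "0 -13.8 0 40.9 0 0 0" --pt "0 -13.8 0 40.9 0 0 0" --pt "0 -13.8 0 40.9 0 0 0" --pt "0 -13.8 0 40.9 0 0 0" --pt "0 -13.8 0 40.9 0 0 0" --pt "0 -13.8 0 40.9 0 0 0" --pt "0 -13.8 8 40.9 0 0 0" --pt "0 -13.8 8 40.9 0 0 0" --pt "0 -13.8 8 40.9 0 0 0" --pt "0 -13.8 8 40.9 0 0 0" --pt "0 -13.8 8 40.9 0 0 0"

```text
time: 10.1
position: [0.4534, 0.3842, 0.1618]
tool_rot: [-0.707, -0.018, 0.016, 0.707]
ft_force: [0.6, 0.4, 0.6]
grip_width: 0.0004
```

```bash
python3 - <<'E'
from h import *
o=robot.get_obs();print(o['time'],o['position'].round(4))
a=cv2.resize(robot.camera("wrist")[:,:,::-1],(784,588));k=1.4
B=np.array([.4537,.383,.06])
for t in np.linspace(0,6.28,16):
      u,v=wproj(B+.016*np.array([np.cos(t),np.sin(t),0]),o);cv2.circle(a,(int(u*k),int(v*k)),2,(0,0,255),-1)
cv2.imwrite('pics/w8.png',a)
b=robot.camera("scene")[:,:,::-1];
cv2.imwrite('pics/s8.png',cv2.resize(b[170:300,330:480],(600,520),interpolation=cv2.INTER_CUBIC))
b=robot.camera("top")[:,:,::-1];
cv2.imwrite('pics/t8.png',cv2.resize(b[145:275,125:345],(792,468),interpolation=cv2.INTER_CUBIC))
print(robot.get_obs()['position'].round(4),plan([.4537,.383,.085],Rt))
E
```

```text
10.1 [0.4534 0.3842 0.1618]
[0.4533 0.3845 0.1623] (array([ 0.01,  7.73, -0.16]), array([-0.002, -0.001,  0.003]))
```

View pics/w8.png

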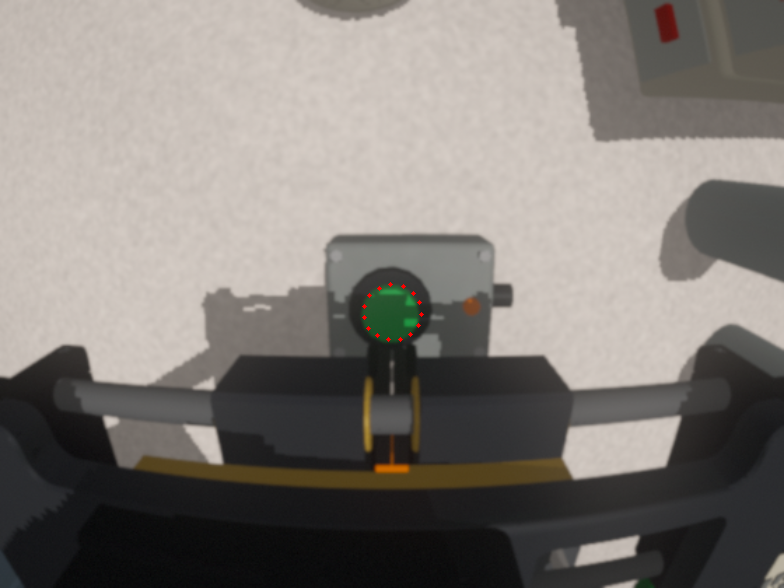

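View pics/s8.png

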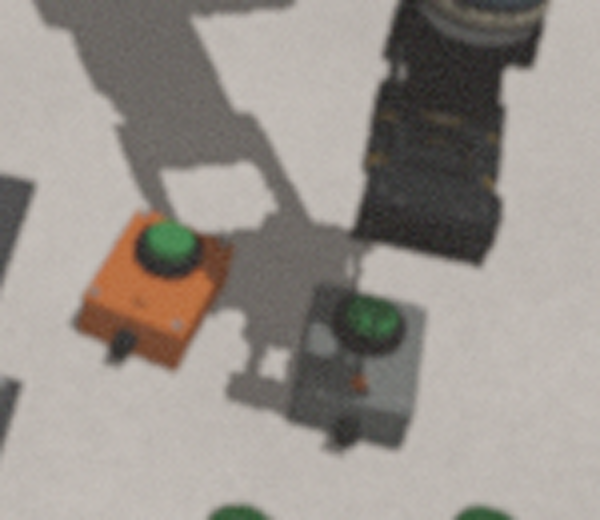

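View pics/t8.png

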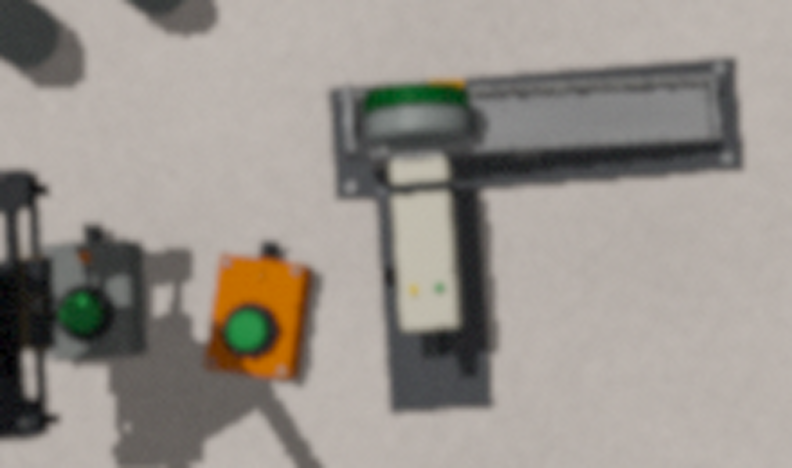

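The overlay matches the button to about 1 mm (centre px (391,312)), and the pot is still at the stop. Descending.

Emit:
carry_out --pt "0 0 3 -0.1 0 0 0" --pt "0 0 6 -0.1 0 0 0" --pt "0 0 7 -0.1 0 0 0" --pt "0 0 7.4 -0.1 0 0 0" --pt "0 0 7.6 -0.1 0 0 0" --pt "0 0 7.8 -0.1 0 0 0" --pt "0 0 8.0 -0.1 0 0 0" --pt "0 0 8.1 -0.1 0 0 0" --pt "0 0 8.1 -0.1 0 0 0" --pt "0 0 8.1 -0.1 0 0 0"

```text
time: 11.25
position: [0.4524, 0.3833, 0.0832]
tool_rot: [-0.707, -0.018, 0.017, 0.707]
ft_force: [-4.9, -4.2, 18.3]
grip_width: 0.0005
```

```bash
python3 - <<'E'
from h import *
o=robot.get_obs();print(o['time'],o['position'].round(4),o['ft_force'].round(2))
b=robot.camera("wrist")[:,:,::-1];cv2.imwrite('pics/w9.png',cv2.resize(b[130:330,180:400],(660,600),interpolation=cv2.INTER_CUBIC))
b=robot.camera("scene")[:,:,::-1];
cv2.imwrite('pics/s9.png',cv2.resize(b[210:290,390:450],(450,600),interpolation=cv2.INTER_CUBIC))
print(robot.get_obs()['ft_force'].round(2),robot.get_obs()['moment'].round(2))
E
```

```text
11.25 [0.4524 0.3833 0.0832] [-4.92 -4.18 18.28]
[-5.13 -3.62 18.48] [-0.77  1.    0.05]
```

View pics/w9.png

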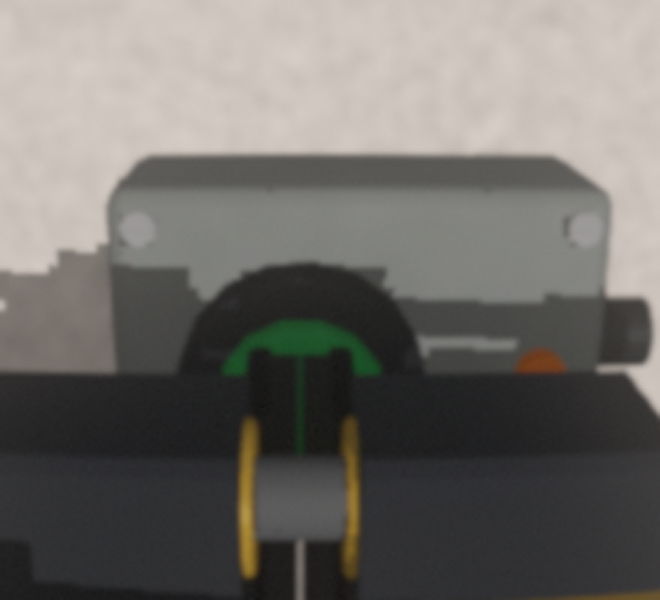

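View pics/s9.png

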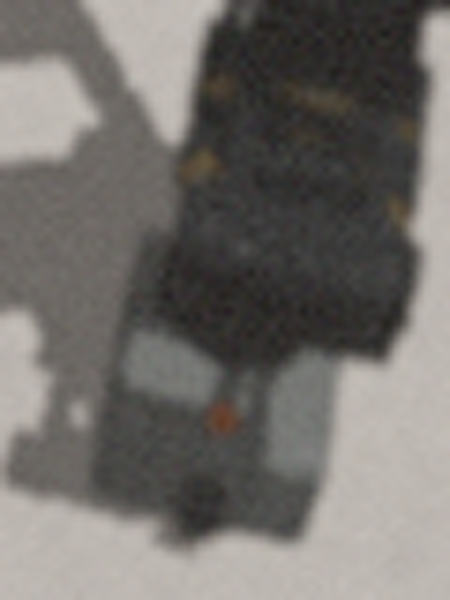

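The fingertips are on the green cap. 18 N is far above the 5 N spring, which suggests it has bottomed. I'll press 1 mm more and then release in steps, reading the spring on the way.

Emit:
carry_out --pt "0 0 0.05 0 0 0 0" --pt "0 0 0.1 0 0 0 0" --pt "0 0 0.1 0 0 0 0"

```text
time: 11.65
position: [0.4524, 0.3834, 0.0831]
tool_rot: [-0.707, -0.018, 0.016, 0.707]
ft_force: [-6.9, -4.5, 24.0]
grip_width: 0.0003
```

Emit:
carry_out --pt "0 0 -0.2 0 0 0 0" --pt "0 0 -0.3 0 0 0 0" --pt "0 0 -0.3 0 0 0 0"

```text
time: 11.95
position: [0.4525, 0.3834, 0.0833]
tool_rot: [-0.707, -0.018, 0.016, 0.707]
ft_force: [-2.8, -1.9, 10.7]
grip_width: 0.0005
```

Emit:
carry_out --pt "0 0 -0.2 0 0 0 0" --pt "0 0 -0.2 0 0 0 0"

```text
time: 12.15
position: [0.4526, 0.3835, 0.0845]
tool_rot: [-0.707, -0.018, 0.016, 0.707]
ft_force: [-2.1, -1.8, 4.4]
grip_width: 0.0002
```

Emit:
carry_out --pt "0 0 -0.2 0 0 0 0" --pt "0 0 -0.2 0 0 0 0"

```text
time: 12.35
position: [0.4527, 0.3835, 0.0859]
tool_rot: [-0.707, -0.017, 0.017, 0.707]
ft_force: [-1.2, 1.0, 3.2]
grip_width: 0.0003
```

Emit:
carry_out --pt "0 0 -0.2 0 0 0 0" --pt "0 0 -0.2 0 0 0 0"

```text
time: 12.55
position: [0.4527, 0.3835, 0.0877]
tool_rot: [-0.707, -0.017, 0.017, 0.707]
ft_force: [-0.5, 0.6, 1.3]
grip_width: 0.0002
```

The signature is clear: a hard stop at z = 0.083, then a spring releasing from about 5 N down to 1.3 N over roughly 5 mm. So the button went fully in. Retracting and checking.

Emit:
carry_out --pt "0 0 -2 0 0 0 0" --pt "0 0 -6 0 0 0 0" --pt "0 0 -11 0 0 0 0" --pt "0 0 -15 0 0 0 0" --pt "0 0 -15 0 0 0 0" --pt "0 0 -15 0 0 0 0" --pt "0 0 -15 0 0 0 0"

```text
time: 13.25
position: [0.4514, 0.3826, 0.2359]
tool_rot: [0.707, 0.016, -0.018, -0.706]
ft_force: [0.6, 0.7, -0.7]
grip_width: 0.0002
```

```bash
python3 - <<'E'
from h import *
o=robot.get_obs();print(o['time'],o['position'].round(4),o['ft_force'].round(2))
b=robot.camera("top")[:,:,::-1];cv2.imwrite('pics/t10.png',cv2.resize(b[145:275,125:345],(792,468),interpolation=cv2.INTER_CUBIC))
b=robot.camera("scene")[:,:,::-1];cv2.imwrite('pics/s10.png',cv2.resize(b[150:310,190:450],(780,480),interpolation=cv2.INTER_CUBIC))
E
```

```text
13.25 [0.4514 0.3826 0.2359] [ 0.62  0.71 -0.73]
```

View pics/t10.png

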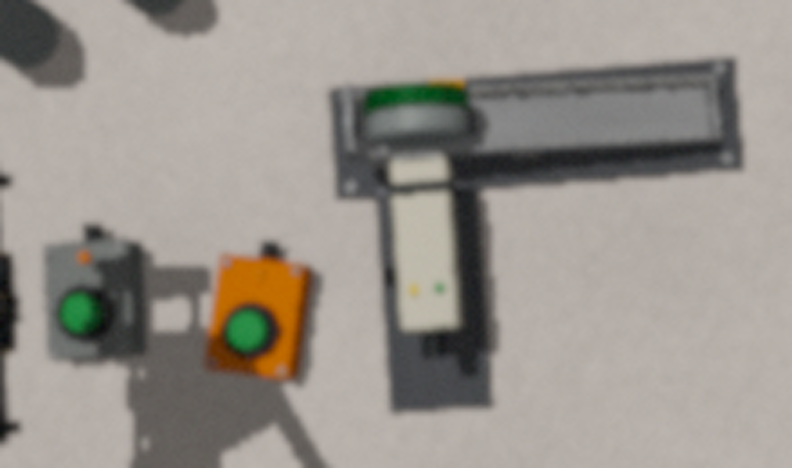

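View pics/s10.png

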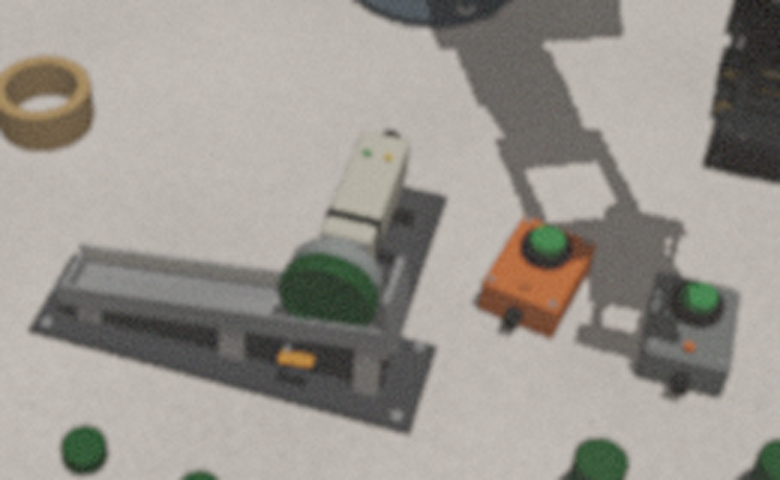

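The pot is still at the stop (around (415,110) in the top zoom). The grey box's button is out and has not moved, and the arm is clear.

```bash
python3 -c "
from rig import robot
print(robot.hand_in())"
```

```text
the job is handed in; nothing more can be done
None
```

I rolled the pot up the gutter with the closed fingertips until it met the rubber stop, where the push force rose to about 7.5 N. When I backed off it stayed put. I then pressed the green button on the grey box and let it go, and handed the job in at about 13 s on the robot's clock.

**Pot:** after release, the wrist and scene views both put it within 2–3 mm of x = 252 mm. It was in the same place in the last pictures. The pot hides the catch nose, so that the catch is up is inferred from the pot not rolling back.

**Button:** it hit a hard stop at up to 24 N. On release the force fell from about 4.4 to 1.3 N over roughly 3 mm, as its spring should. The last picture shows it out, with the arm clear.

**Disagreement:** contact with the button came about 4 mm higher than the 60 mm I had measured from the images. The plate bolts also gave a gutter midline 4–5 mm off the one I took from the gutter itself. Neither affected the job. I saw nothing else moved in the last pictures, though these were crops around the gutter and button boxes, not the whole table.

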